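# Change the vacuum manifold over to the station with the funnel

## Task

The filter funnel has been moved to another station of the three-station vacuum manifold. Shut the valve of the empty station that was left open, and open the valve of the station that now carries the funnel, each lever fully home to its stop (in line with its own pipe is open, across it is shut). Leave the third valve shut, the funnel seated on its station, and the bottle, tube and dish beside the manifold where they stand.

Things in the scene. Friction and masses are not known exactly. Their poses are not given: they have to be found in the camera images.
- manifold: Fixed vacuum manifold on a base plate (x -90..160, y -200..200 mm in its frame, top 14 mm high). Origin on the bench under the line of valve stems; +x away from the robot, +y along the header to the robot's left, yaw within 0.2 rad. Steel header pipe along y at x = -62 mm, top 63 mm high at its clamps; gauge face up at its left end, lower. Three like stations stand at y = 105, -25, -155 mm in any order.
- pivot_vacated (a point): Point on the vertical turning axis of the lever of the vacated station (empty head, lever starts open), 100 mm above the bench, level with the lever's sleeve. Axes as the manifold's. From the header a 17 mm branch pipe (axis 45 mm high) runs along x under the valve to a round funnel head (62 mm wide, 107 mm high) 120 mm behind (+x of) this axis.
- pivot_funnel (a point): The same point of the station that carries the funnel (lever starts shut).
- pivot_spare (a point): The same point of the third station (empty head, lever starts shut and stays so).
- grip_vacated (a point): Centre of the black sleeve on the vacated station's lever, 66 mm out from the pivot, 100 mm above the bench. The sleeve is a rounded bar 18 mm wide, 13 high, 52 long (40 to 92 mm from the pivot); nearer the pivot a 15 mm wide steel strip steps down to 86 mm high. At least 28 mm is free below the sleeve. Its +y points from the pivot out along the lever, z up.
- grip_funnel (a point): The same point on the lever of the station that carries the funnel.
- grip_spare (a point): The same point on the lever of the third station.
- valve_vacated (a joint): Lever of the quarter-turn ball valve on the vacated station. 0 = fully shut, across its pipe, pointing to the station's +y; 1.571 = fully open, in line with its pipe, pointing to the station's -x (towards the robot). Opens counter-clockwise seen from above. Starts open. Like the others it has a spring detent at each end: 5 N at the sleeve starts it, lighter towards the middle; it stays put only within about 0.2 rad of mid-travel, snaps home by itself in the last 0.35 rad.
- valve_funnel (a joint): Lever of the quarter-turn ball valve on the station that carries the funnel. 0 = fully shut, across its pipe, pointing to the station's +y; 1.571 = fully open, in line with its pipe, pointing to the station's -x (towards the robot). Opens counter-clockwise seen from above. Starts shut; spring detents as on valve_vacated.
- valve_spare (a joint): Lever of the quarter-turn ball valve on the third station. 0 = fully shut, across its pipe, pointing to the station's +y; 1.571 = fully open, in line with its pipe, pointing to the station's -x (towards the robot). Opens counter-clockwise seen from above. Starts shut and is to stay shut.
- funnel_center (a point): Centre (47 mm above its underside) of the loose stainless-steel filter funnel, an open cup 63 mm in diameter, 93 mm tall, 0.18 kg. It is only set on its station's head, its hollow foot over a 9 mm spigot, 120 mm behind that station's lever axis; its rim stands 191 mm above the bench.
- seat_funnel (a point): Centre of the seat on the head of the station that carries the funnel, where the funnel's underside rests, 98 mm above the bench.
- bottle_center (a point): Centre (51 mm up) of a loose clear bottle with a blue screw cap, 56 mm in diameter, 102 mm tall, standing to the right of the manifold; a bystander.
- tube_center (a point): Centre (44 mm up) of a loose clear sample tube with a white cap, 29 mm in diameter, 88 mm tall, standing to the right of the manifold; a bystander.
- dish_center (a point): Centre (7.5 mm up) of a loose flat round dish, 64 mm in diameter, 15 mm tall, lying to the right of the manifold; a bystander.

How it is judged:
At the end, for the whole second after the job is handed in: Vacated and third levers within 0.12 rad of fully shut, the funnel station's lever within 0.12 rad of fully open; the funnel upright (0.1 rad) on its station, its centre within 53 mm of the seat (47 when seated); bottle, tube and dish within 30 mm of where they stood (value of joint each of valve_vacated, valve_spare below 0.12 rad and value of joint valve_funnel above 1.45 rad and distance between funnel_center and seat_funnel below 0.053 m and angle between funnel_center's own z axis and vertical below 0.1 rad and distance of each of bottle_center, tube_center, dish_center from where it was at the start of the episode below 0.03 m); the robot touches nothing.
It fails at once if the third valve is opened by more than 0.5 rad (value of joint valve_spare above 0.5 rad).
It fails at once if the funnel is tipped by more than 0.3 rad or comes off its station (angle between funnel_center's own z axis and vertical above 0.3 rad or distance between funnel_center and seat_funnel above 0.07 m).
It fails at once if the bottle or the tube is knocked over (angle between any of bottle_center, tube_center's own z axis and vertical above 0.6 rad).
It also fails if it takes over 48 s, if anything falls off the work surface, if the arm or the gripper's body presses on something with over 40 N, if the wrist force passes 120 N, or if a joint passes its speed limit or range.

## Robot

A 6-joint arm with a two-finger parallel gripper is mounted at the origin on a cart in front of the work surface, level with it; the furniture and walls round the work are solid. World frame = base frame: x ahead of the robot, y to its left, z up, the work surface at z = 0. Lengths are in m, angles in rad, forces in N, time in s.
With the tool pointing down it reaches from about 0.425 to 0.925 m from the base axis. Payload 12.5 kg.
Tool frame: the origin (TCP) lies on the mounting face of the last link; the fingertips stand arm.tip_extent ahead of it and the grasp point (between the pads) lies 155 mm ahead of it (arm.tip_extent is the distance from the TCP to the fingertips, in m); x points along the fingers, y is the direction in which the jaws open and shut, and the axes are right-handed (so a half turn about x gives the same grasp; the last joint's range is limited). The gripper opens to 85 mm and grips with 20 to 120 N. Pads are 22 mm wide; open, the fingers measure 114 mm over their backs; the gripper's body (76 mm by 85 mm) begins 54 mm behind the grasp point. The pads swing forward as they close: fully open they stand 13 mm farther back than shut.
Start: joints at [-1.453, 0.491, 1.559, -0, 1.092, -0.106], TCP at [0.139, -0.609, 0.405] pointing down, gripper open.
Joint ranges: [-3.1, 3.1], [-0.84, 2.19], [0.05, 2.79], [-1.13, 4.28], [0.06, 2.93], [-2.69, 2.69]. Speed limits (rad/s): [2.22, 2.22, 2.79, 3.14, 3.14, 3.14].

## Interface

Orientations are given as a 3x3 rotation matrix whose columns are the frame's x, y, z axes.
In Python, from cell import arm, viewer gives the robot as it stands. The module is installed in compiled form; this text tells all that it offers.
- The arm moves only by the tool carry_out, never from a script. Its argument "targets" is a list of rows, each a list of 2 entries, a list of its own where there are three numbers: the shift along the tool's x, y, z scaled (see below), then the turn, a rotation vector about the tool's x, y, z scaled (see below). A call has 1 to 8 rows; each row is the pose to reach, as a shift and turn from the pose commanded when the call began, along the tool's axes at that moment; what a row does not reach only later rows make up. The controller multiplies each number of a shift by 500 mm and each number of a turn by pi/2 rad. A row lasts 1/10 s, in which the tool goes at most 50 mm and 8.59 degrees, less where a joint would pass 70% of its speed; a pose out of reach is approached as far as the arm can. A call with a number of a shift or a turn outside -1 to 1 is refused whole. A call with a gripper value outside its range is refused whole. "fingers" is the gripper command: -1 is shut, 1 is fully open, values between are in proportion, set as the call begins (left out, the last holds). The fingers move at their own pace and stop on an object; "squeeze" is the grip in N (left out, the last holds). Time passes only in rows, so rows that repeat a pose let the fingers close. It gives the time, the measured TCP pose, the force and the opening at its end, in the units of the state.
- arm.state(): the state, without advancing time (a new reading comes with each control period).
- viewer.camera(name): name is "scene" or "top" or "wrist"; returns a dict with "frame" (420x560x3 uint8, red, green, blue), "fx", "fy", "cx", "cy" (pixels), "rvec" (rotation vector, rad) and "tvec" (3), from world to camera coordinates, as OpenCV has them; the wrist camera has in their place "T_tool_cam" (4x4, takes a point from camera to tool coordinates, whose origin is the TCP and whose axes are the tool frame's). Camera axes: x right, y down, z forward; pixel columns grow to the right and rows downward; lengths in m; the calibration is good to about 2 mm. A picture is of the moment at which its call begins: read the wrist's pose just before it. There is no depth.
- arm.finish_job(): hands the job in, once; it reports no verdict.
The state is a dict: "time": time; "joint_positions": joint angles; "joint_vel": joint speeds; "joint_efforts": joint torques, N m; "position": TCP position; "ee_rot": TCP orientation; "contact_force": force on the tool from outside, world axes, zero at the start; "torque": the same for the moment, N m; "width": opening from 0.0 (shut) to 1.0 (fully open).
Only numpy, scipy, OpenCV 4.12 (cv2) and the standard library are available. Lean on these libraries where they do the work, as an engineer would, in place of code of your own. Each camera call takes 0.05 s, during which the arm holds its last target. There are 200 camera calls.

## Working session

There is one attempt and no reset: what is moved stays moved. The work goes in short steps, Python scripts to look and compute and a tool call to move; the robot and the scene stay as the last step left them, time stands still between calls to the robot, and variables do not carry over. Pictures are saved under pics/ and viewed, about 8 in all and at most 12, crops included, and the job is handed in when it is done.

Besides the shell and the picture viewer there is one more tool, called as name([rows], argument=value, ...), one row to a line, values as JSON. carry_out: Moves the arm, as the interface text tells. Shifts and turns lie within -1 to 1; 1 stands for 500 mm of shift or pi/2 rad of turn. Its arguments: {"type":"object","properties":{"targets":{"type":"array","items":{"type":"array"}},"fingers":{"type":"number"},"squeeze":{"type":"number"}},"required":["targets"]}

```bash
mkdir -p pics
python3 - <<'E'
from cell import arm, viewer
import cv2,numpy as np
s=arm.state(); print(s, getattr(arm,'tip_extent',None))
for n in("scene","top"):
    c=viewer.camera(n); cv2.imwrite(f"pics/{n}0.png",c["frame"][:,:,::-1]); print(n,{k:v for k,v in c.items() if k!="frame"})
E
```

```text
{'time': 0.0, 'joint_positions': array([-1.45261020e+00,  4.91566909e-01,  1.55946647e+00,  4.28392942e-05,
        1.09168876e+00, -1.05615414e-01]), 'joint_vel': array([-0.00062586, -0.0001676 , -0.00076153,  0.00042115, -0.00061036,
       -0.00190709]), 'joint_efforts': array([ 4.22050958e-03, -6.18446231e+01, -2.61591464e+01,  3.56820851e-05,
        4.06937688e-03, -3.11818189e-05]), 'position': array([ 0.13872282, -0.60937391,  0.4041172 ]), 'ee_rot': array([[-9.54275473e-05,  2.21918619e-01, -9.75065186e-01],
       [ 1.12608265e-03, -9.75064549e-01, -2.21918584e-01],
       [-9.99999361e-01, -1.11918114e-03, -1.56850689e-04]]), 'contact_force': array([-0.01849041, -0.76808871,  0.3416788 ]), 'torque': array([ 0.03494987, -0.0191929 ,  0.00732675]), 'width': 0.999614186586541} 0.1734
scene {'fx': 412.9832407695501, 'fy': 412.9832407695501, 'cx': 274.41796570243497, 'cy': 206.58832305827866, 'rvec': array([ 0.78163113, -2.54971199,  1.15547643]), 'tvec': array([0.38690557, 0.40685868, 0.75468849])}
top {'fx': 541.0589491165786, 'fy': 541.0589491165786, 'cx': 282.4114959683987, 'cy': 210.9098538536153, 'rvec': array([ 2.20554296, -2.14864998,  0.08406382]), 'tvec': array([-0.17833057,  0.5894495 ,  1.48871522])}
```

View pics/scene0.png

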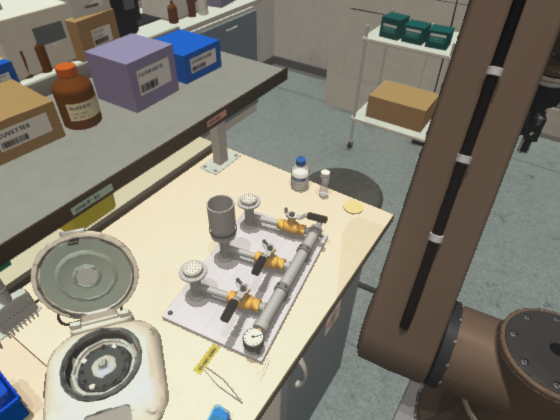

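View pics/top0.png

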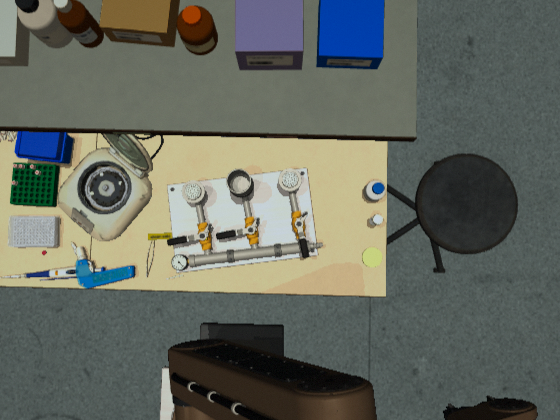

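The top view shows the stations left to right as spare (sleeve near 178,241), funnel (funnel at 240,184, sleeve near 229,236) and vacated (sleeve near 305,248). The scene view agrees. Next I'll measure the sleeves.

```bash
cat > h.py <<'E'
import cv2,numpy as np
from scipy.spatial.transform import Rotation as Ro
def ray(c,uv,z):
    R=cv2.Rodrigues(c["rvec"])[0]; o=-R.T@c["tvec"]
    d=R.T@np.array([(uv[0]-c["cx"])/c["fx"],(uv[1]-c["cy"])/c["fy"],1]); return o+d*(z-o[2])/d[2]
def proj(c,P):
    return cv2.projectPoints(np.atleast_2d(np.array(P,float)),c["rvec"],c["tvec"],np.array([[c["fx"],0,c["cx"]],[0,c["fy"],c["cy"]],[0,0,1.]]),None)[0][:,0]
def blobs(m,a0,a1):
    n,l,st,ce=cv2.connectedComponentsWithStats(m.astype(np.uint8))
    return [(st[i,4],ce[i],np.argwhere(l==i)[:,::-1].astype(np.float32)) for i in range(1,n) if a0<=st[i,4]<=a1]
E
python3 - <<'E'
from h import *
from cell import viewer
c=viewer.camera("top"); f=c["frame"].astype(int)
m=(f.max(2)<60); m[:,:150]=0; m[:,325:]=0; m[:205]=0; m[275:]=0
for a,ce,p in blobs(m,40,600):
    r=cv2.minAreaRect(p); print("blk",a,ce.round(1),[np.round(x,1) for x in r],ray(c,ce,.104).round(4))
h=f.copy().astype(np.uint8); hsv=cv2.cvtColor(h,cv2.COLOR_RGB2HSV)
m=(hsv[:,:,0]>8)&(hsv[:,:,0]<25)&(hsv[:,:,1]>160); m[:,:165]=0;m[:,325:]=0;m[:200]=0
for a,ce,p in blobs(m,30,900): print("org",a,ce.round(1),ray(c,ce,.06).round(4))
cv2.imwrite("pics/topz.png",cv2.resize(f[160:285,155:330].astype(np.uint8)[:,:,::-1],None,fx=4.5,fy=4.5,interpolation=cv2.INTER_CUBIC))
# heads by eye (tops 107 / rim 191)
for uv,z in (((194,191),.105),((240,183),.191),((290,180),.105)): print(ray(c,uv,z).round(4))
E
```

```text
blk 115 [225.6 234.6] [array([225.5, 234.5]), array([ 6.3, 18.8]), np.float64(78.7)] [ 0.5208 -0.0151  0.104 ]
blk 115 [176.8 240.5] [array([176.6, 240.5]), array([ 6.3, 19. ]), np.float64(78.7)] [0.5019 0.113  0.104 ]
blk 134 [303.7 247.8] [array([303.8, 247.6]), array([18.8,  7.3]), np.float64(78.7)] [ 0.4915 -0.2218  0.104 ]
org 105 [295.3 220.7] [ 0.5651 -0.1989  0.06  ]
org 67 [248.7 221.1] [ 0.5606 -0.0719  0.06  ]
org 61 [201.7 226.5] [0.5427 0.0555 0.06  ]
org 112 [206.1 242.6] [0.4992 0.0419 0.06  ]
org 103 [252.8 237.5] [ 0.5163 -0.0846  0.06  ]
[0.6342 0.0727 0.105 ]
[ 0.6473 -0.0561  0.191 ]
[ 0.6702 -0.1813  0.105 ]
```

View pics/topz.png

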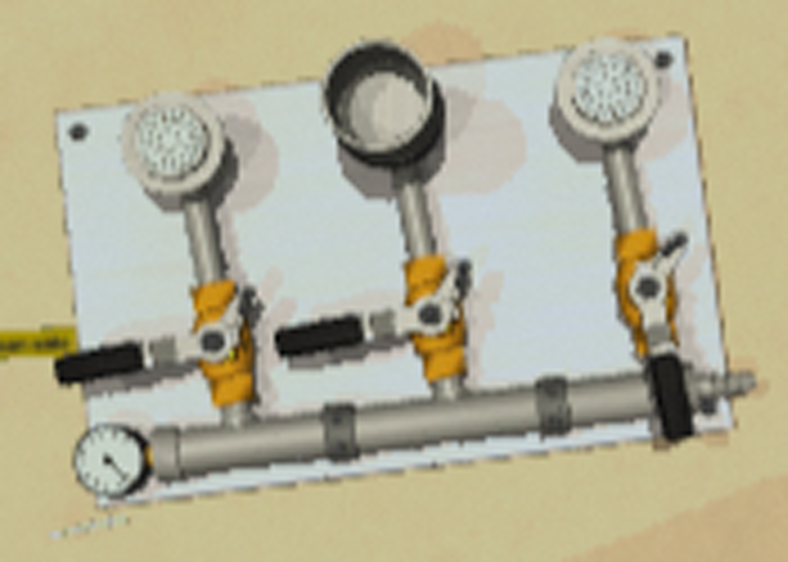

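Run:
```python
from h import *
from cell import viewer
c=viewer.camera("top")
z=lambda u,v:(u/4.5+155-.4,v/4.5+160-.4)
for n,k,sl in (("spare",(212,342),(.5019,.113)),("funnel",(430,315),(.5208,-.0151)),("vac",(648,287),(.4915,-.2218))):
    p=ray(c,z(*k),.105); d=np.array(sl)-p[:2]; print(n,"knob",p.round(4),"dist",np.hypot(*d).round(4),"dir",np.arctan2(d[1],d[0]).round(3))
for n,a,b in (("spare",(237,410),(190,195)),("fun",(449,385),(410,180)),("vac",(625,200),(616,150))):
    d=(ray(c,z(*b),.045)-ray(c,z(*a),.045)); print(n,"pipe yaw",np.arctan2(d[1],d[0]).round(3))
d=ray(c,z(685,38),.014)-ray(c,z(60,112),.014); print("plate",np.arctan2(-d[0],d[1])-np.pi*(0),np.hypot(*d[:2]),ray(c,z(372,75),.014))
# scene cross-check
s=viewer.camera("scene"); print(proj(s,[(.5019,.113,.104),(.5208,-.0151,.104),(.4915,-.2218,.104)]).round(1))
f=s["frame"].astype(int); m=(f.max(2)<60); m[:200]=0;m[330:]=0;m[:,200:]&=True;m[:,:210]=0;m[:,335:]=0
for a,ce,p in blobs(m,30,400): print(a,ce.round(1))
```

```text
spare knob [0.5164 0.0476 0.105 ] dist 0.0669 dir 1.79
funnel knob [ 0.5356 -0.0796  0.105 ] dist 0.0661 dir 1.796
vac knob [ 0.5553 -0.2069  0.105 ] dist 0.0656 dir -2.913
spare pipe yaw 0.253
fun pipe yaw 0.219
vac pipe yaw 0.202
plate -2.996921858878349 0.39557264640547307 [ 0.68972042 -0.03252678  0.014     ]
[[228.3 308.5]
 [258.  263.9]
 [316.  216.5]]
```

Every check agrees: pivot-to-sleeve distances are 66 mm, station yaw is about 0.22 (equal to the tool's yaw) and the scene projections match. I'll move to a hover on the right of the vacated lever with the fingers shut.

carry_out([
  [[0,-0.043,-0.072],[0,0,0]],
  [[0,-0.085,-0.143],[0,0,0]],
  [[0,-0.128,-0.215],[0,0,0]],
  [[0,-0.17,-0.287],[0,0,0]],
  [[0,-0.213,-0.358],[0,0,0]],
  [[0,-0.255,-0.43],[0,0,0]],
  [[0,-0.255,-0.43],[0,0,0]],
], fingers=-1)

```text
time: 0.95
position: [0.3226, -0.4345, 0.4049]
ee_rot: [[0.0, 0.226, -0.974], [0.001, -0.974, -0.226], [-1.0, -0.001, -0.0]]
contact_force: [-0.0, -0.0, 0.9]
width: 0.003
```

carry_out([
  [[0,-0.043,-0.072],[0,0,0]],
  [[0,-0.085,-0.143],[0,0,0]],
  [[0,-0.128,-0.215],[0,0,0]],
  [[0,-0.17,-0.287],[0,0,0]],
  [[0,-0.213,-0.358],[0,0,0]],
  [[0,-0.255,-0.43],[0,0,0]],
  [[0,-0.255,-0.43],[0,0,0]],
  [[0,-0.255,-0.43],[0,0,0]],
])

```text
time: 1.75
position: [0.5017, -0.2651, 0.4045]
ee_rot: [[-0.0, 0.224, -0.975], [-0.0, -0.975, -0.224], [-1.0, -0.0, 0.0]]
contact_force: [-0.0, -0.6, -0.0]
width: -0.003
```

Run:
```python
from h import *
from cell import arm,viewer
s=arm.state(); print(s["time"],s["position"],s["ee_rot"].round(3),s["width"],arm.tip_extent)
c=viewer.camera("wrist"); T=c["T_tool_cam"]; im=c["frame"][:,:,::-1].copy()
W=np.eye(4);W[:3,:3]=s["ee_rot"];W[:3,3]=s["position"];C=np.linalg.inv(W@T);c["rvec"]=cv2.Rodrigues(C[:3,:3])[0];c["tvec"]=C[:3,3]
pts=[(.5553,-.2069,.105),(.4915,-.2218,.1065),(.5208,-.0151,.1065),(.5356,-.0796,.105)]
for p in proj(c,pts): cv2.circle(im,tuple(int(x) for x in p),4,(0,0,255),1)
cv2.imwrite("pics/w1.png",im)
```

```text
1.75 [ 0.5017092  -0.2650597   0.40446698] [[-0.     0.224 -0.975]
 [-0.    -0.975 -0.224]
 [-1.    -0.     0.   ]] -0.002920927448303246 0.1734
```

View pics/w1.png

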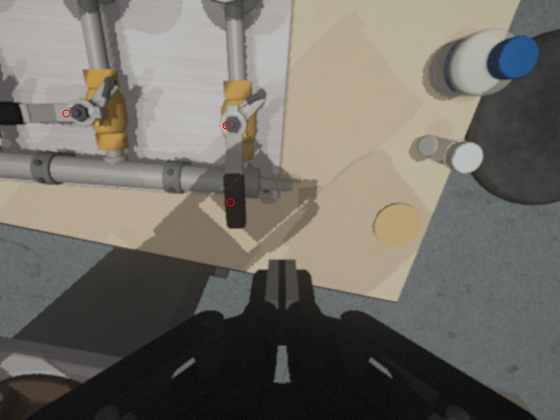

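The wrist view shows the vacated sleeve at (235,203), with its prediction 5 px to the left, and the closed fingertips at (282,265), to the right of it. The agreement is good, so I'll descend and push the lever along its arc to shut.

carry_out([
  [[0.1,0,0],[0,0,0]],
  [[0.2,0,0],[0,0,0]],
  [[0.28,0,0],[0,0,0]],
  [[0.299,0,0],[0,0,0]],
  [[0.299,0,0],[0,0,0]],
])

```text
time: 2.3
position: [0.501, -0.2663, 0.2546]
ee_rot: [[-0.002, 0.221, -0.975], [0.001, -0.975, -0.221], [-1.0, -0.001, 0.002]]
contact_force: [0.2, -0.1, 1.1]
width: -0.002
```

carry_out([
  [[0,-0.043,0],[0,0,0]],
  [[0,-0.074,0.009],[0,0,0]],
  [[0,-0.109,0.009],[0,0,0]],
  [[0,-0.145,0],[0,0,0]],
  [[0,-0.179,-0.021],[0,0,0]],
  [[0,-0.205,-0.053],[0,0,0]],
  [[0,-0.218,-0.079],[0,0,0]],
  [[0,-0.218,-0.079],[0,0,0]],
])

```text
time: 3.1
position: [0.517, -0.1499, 0.2569]
ee_rot: [[0.003, 0.223, -0.975], [-0.001, -0.975, -0.223], [-1.0, 0.002, -0.003]]
contact_force: [0.5, -0.7, 0.2]
width: 0.001
```

Run:
```python
from h import *
from cell import arm,viewer
s=arm.state(); print(s["time"],s["position"],s["contact_force"])
f=viewer.camera("scene")["frame"]
cv2.imwrite("pics/s2.png",cv2.resize(f[170:340,160:400,::-1],None,fx=3,fy=3,interpolation=cv2.INTER_CUBIC))
```

```text
3.1 [ 0.51699558 -0.14993174  0.2569019 ] [ 0.45527036 -0.71111944  0.22485754]
```

View pics/s2.png

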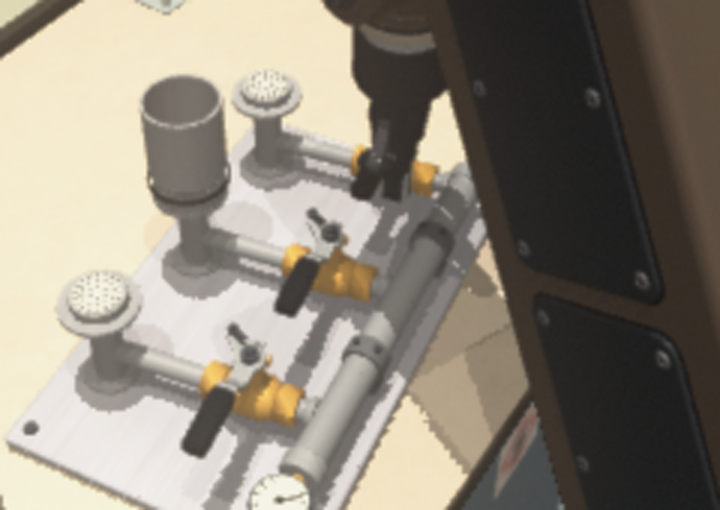

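The lever snapped across its pipe: its sleeve, near (368,175) in the crop, is now parallel to the other two. Force is close to zero. I'll retreat, rise and go behind the funnel lever.

carry_out([
  [[0,0,0.04],[0,0,0]],
  [[0,0,0.04],[0,0,0]],
  [[-0.1,0,0.04],[0,0,0]],
  [[-0.2,0,0.04],[0,0,0]],
  [[-0.3,0,0.04],[0,0,0]],
  [[-0.3,0,0.04],[0,0,0]],
])

```text
time: 3.75
position: [0.4966, -0.1554, 0.4118]
ee_rot: [[0.01, 0.221, -0.975], [-0.005, -0.975, -0.221], [-1.0, 0.007, -0.009]]
contact_force: [0.3, -0.6, -1.0]
width: -0.001
```

carry_out([
  [[0,-0.07,-0.045],[0,0,0]],
  [[0,-0.14,-0.09],[0,0,0]],
  [[0,-0.21,-0.14],[0,0,0]],
  [[0,-0.261,-0.173],[0,0,0]],
  [[0,-0.261,-0.173],[0,0,0]],
  [[0,-0.261,-0.173],[0,0,0]],
])

```text
time: 4.35
position: [0.5517, -0.0083, 0.4049]
ee_rot: [[-0.001, 0.223, -0.975], [-0.0, -0.975, -0.223], [-1.0, 0.0, 0.001]]
contact_force: [0.8, -0.2, -0.1]
width: -0.004
```

Run:
```python
from h import *
from cell import arm,viewer
s=arm.state(); print(s["time"],s["position"],s["contact_force"])
c=viewer.camera("wrist"); T=c["T_tool_cam"]; im=c["frame"][:,:,::-1].copy()
W=np.eye(4);W[:3,:3]=s["ee_rot"];W[:3,3]=s["position"];C=np.linalg.inv(W@T);c["rvec"]=cv2.Rodrigues(C[:3,:3])[0];c["tvec"]=C[:3,3]
x=np.array([.9751,.2219]);tip=s["position"][:2]
pts=[(.5208,-.0151,.1065),(.5356,-.0796,.09)]+[(*(tip+a*x),.1065) for a in(-.011,.011)]
for p in proj(c,pts): cv2.circle(im,tuple(int(x) for x in p),4,(0,0,255),1)
cv2.imwrite("pics/w3.png",im)
```

```text
4.35 [ 0.55172817 -0.00825166  0.40491539] [ 0.75902648 -0.20265877 -0.0783627 ]
```

View pics/w3.png

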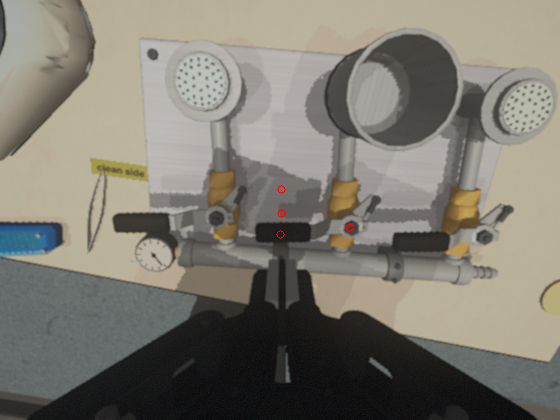

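In the wrist view the planned finger footprint (rows 189–213 at column 282) lies clear behind the funnel sleeve (rows 223–242). The vacated lever is shown across its pipe. I'll descend and push the funnel lever open.

carry_out([
  [[0.1,0,0],[0,0,0]],
  [[0.2,0,0],[0,0,0]],
  [[0.28,0,0],[0,0,0]],
  [[0.299,0,0],[0,0,0]],
  [[0.299,0,0],[0,0,0]],
])

```text
time: 4.9
position: [0.5517, -0.0093, 0.2551]
ee_rot: [[-0.002, 0.221, -0.975], [0.0, -0.975, -0.221], [-1.0, -0.001, 0.002]]
contact_force: [-0.4, -0.2, 0.3]
width: 0.004
```

carry_out([
  [[0,0,0.023],[0,0,0]],
  [[0,-0.008,0.052],[0,0,0]],
  [[0,-0.008,0.084],[0,0,0]],
  [[0,0,0.118],[0,0,0]],
  [[0,0.019,0.15],[0,0,0]],
  [[0,0.048,0.177],[0,0,0]],
  [[0,0.077,0.192],[0,0,0]],
  [[0,0.077,0.192],[0,0,0]],
])

```text
time: 5.7
position: [0.4659, -0.0685, 0.2577]
ee_rot: [[0.003, 0.22, -0.975], [-0.001, -0.975, -0.22], [-1.0, 0.002, -0.003]]
contact_force: [0.0, 0.2, 0.5]
width: 0.001
```

carry_out([
  [[0,-0.04,0],[0,0,0]],
  [[0,-0.04,0],[0,0,0]],
  [[-0.1,-0.04,0],[0,0,0]],
  [[-0.2,-0.04,0],[0,0,0]],
  [[-0.3,-0.04,0],[0,0,0]],
  [[-0.4,-0.04,0],[0,0,0]],
  [[-0.4,-0.04,0],[0,0,0]],
  [[-0.4,-0.04,0],[0,0,0]],
])

```text
time: 6.5
position: [0.4615, -0.0474, 0.4572]
ee_rot: [[0.004, 0.222, -0.975], [-0.001, -0.975, -0.222], [-1.0, 0.002, -0.003]]
contact_force: [-0.4, -0.2, -0.1]
width: 0.002
```

Run:
```python
from h import *
from cell import arm,viewer
s=arm.state(); print(s["time"],s["position"],s["contact_force"])
a=viewer.camera("wrist")["frame"]; b=viewer.camera("top")["frame"]
b=cv2.resize(b[120:300,140:400],(560,388),interpolation=cv2.INTER_CUBIC)
cv2.imwrite("pics/w4.png",a[:,:,::-1]); cv2.imwrite("pics/t4.png",b[:,:,::-1])
```

```text
6.5 [ 0.46147443 -0.04740681  0.45724972] [-0.42442886 -0.18779649 -0.12671643]
```

View pics/w4.png

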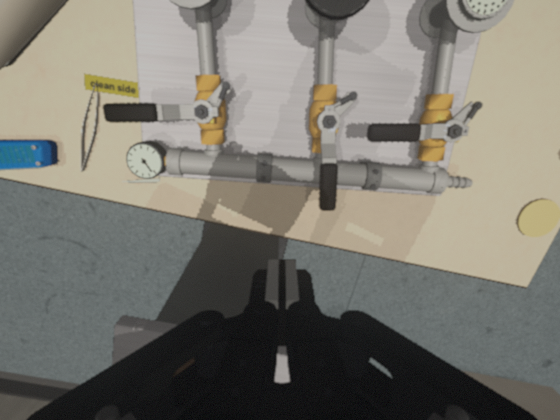

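View pics/t4.png

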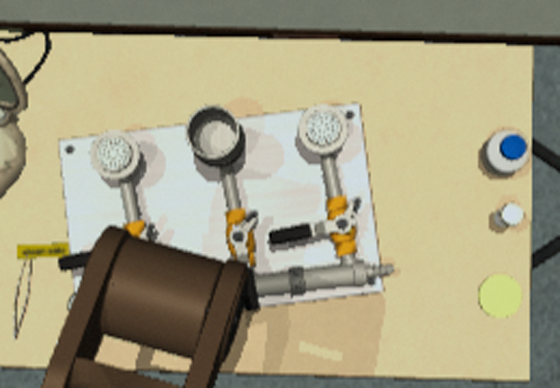

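Both final views agree. The funnel lever is in line with its pipe (330,118 to 328,188), the vacated and spare levers lie across theirs, the funnel is upright on its head, and the bystanders have not moved.

```bash
python3 -c "
from cell import arm
print(arm.finish_job())"
```

```text
the job is handed in; nothing more can be done
None
```

I shut the vacated station's valve (right-hand station) and opened the funnel station's valve (middle). Each lever was pushed along its arc with closed fingers until its detent took it home. The job was handed in at about 6.6 s of the 48 s allowed, and the system gave no verdict.

- **Levers:** the last wrist view showed the funnel lever in line with its pipe and the other two across theirs. I judged this by eye and did not compute the angles.
- **Everything else:** in the top view the funnel was still upright on its head, and the bottle, tube and dish looked unmoved. The gripper was clear of everything, with contact force under 1 N.
- **Disagreement:** at the first hover, the wrist view put the vacated lever's sleeve about 5 mm to the right of where the top view had it, and its pivot about 7 mm. Part of that came from the height I assumed for the lever. The clearances covered it, so I made no correction.

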